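Set the soap-log cutter: fit the stop pin by feel, bed the log against it

ROBOT

A 6-joint arm with a two-finger parallel gripper is mounted at the origin on the work surface. World frame = base frame: x ahead of the robot, y to its left, z up, the work surface at z = 0. Lengths are in m, angles in rad, forces in N, time in s.
With the tool pointing down it reaches from about 0.375 to 0.9 m from the base axis. Payload 3.1 kg.
Tool frame: the origin (TCP) lies at the very end of the fingers, on their centre line; the grasp point (between the pads) lies 19 mm behind it (arm.grasp_offset is the z of the grasp point in the tool frame, in m); z points along the fingers, y is the line along which they close (so a half turn about z gives the same grasp; the last joint's range is limited). The gripper opens to 85 mm and grips with 20 to 120 N. Pads are 22 mm wide; open, the fingers measure 114 mm over their backs; the gripper's body (76 mm by 85 mm) begins 54 mm behind the grasp point. The pads swing forward as they close: fully open they stand 13 mm farther back than shut.
Start: joints at [-1.528, 0.527, 1.433, -0, 1.181, -0.178], TCP at [0.138, -0.61, 0.231] pointing down, gripper open.
Joint ranges: [-3.08, 3.08], [-0.75, 2.2], [0.22, 2.44], [-1.43, 4.57], [0, 2.65], [-2.85, 2.85]. Speed limits (rad/s): [2.79, 2.79, 3.14, 3.14, 3.14, 3.14].

INTERFACE

Orientations are given as [roll, pitch, yaw] about the fixed x, y, z axes, in that order (R = Rz(yaw) Ry(pitch) Rx(roll)).
In Python, from rig import monitor, vision, sign_off, arm gives the robot as it stands.
- The arm moves only by the shell command python3 -m creep 'ROWS' [FORCE]. ROWS is JSON, one flat list of numbers, 7 for each row, row after row: the opening, from 0 (shut) to 1 (fully open), then the shift along the tool's x, y, z in mm, then the turn, a rotation vector about the tool's x, y, z in rad. In form: [gripper, dx, dy, dz, rx, ry, rz, gripper, dx, dy, dz, rx, ry, rz, ...]. A call has 1 to 5 rows; each row shifts and turns the commanded pose from where the row before left it, along the tool's axes as they then stand; what a row does not reach is not made up. A row lasts 1/10 s, in which the tool goes at most 50 mm and 8.59 degrees, less where a joint would pass 70% of its speed; a pose out of reach is approached as far as the arm can. A call is refused whole if a number of a shift passes 50 or a number of a turn 0.15, either way. A call with a gripper value outside its range is refused whole. The fingers move at their own pace and stop on an object; FORCE is the grip in N (left out, the last holds). Time passes only in rows, so rows that do not move let the fingers close. It gives the time, the measured TCP pose, the force, the opening and the grip force at its end, in the units of the state.
- monitor.read_state(): the state, without advancing time (a new reading comes with each control period).
- vision.snapshot(name): name is "side" or "top" or "wrist"; returns a dict with "image" (420x560x3 uint8, red, green, blue), "fx", "fy", "cx", "cy" (pixels), "origin" and "attitude" of the camera in the world; the wrist camera has in their place "hand_eye" (4x4, takes a point from camera to tool coordinates, whose origin is the TCP and whose axes are the flange's). Camera axes: x right, y down, z forward; pixel columns grow to the right and rows downward; lengths in m; the calibration is good to about 2 mm. A picture is of the moment at which its call begins: read the wrist's pose just before it. There is no depth.
- sign_off(): hands the job in; it is judged then, once.
The state is a dict: "time_s": time; "qpos": joint angles; "dq": joint speeds; "effort": joint torques, N m; "tool_pos": TCP position; "tcp_rot": TCP orientation; "force": force on the tool from outside, world axes, zero at the start; "moment": the same for the moment, N m; "opening": finger opening in m; "grasp_force": force on a finger pad.
Only numpy, scipy, OpenCV 4.12 (cv2) and the standard library are available. Lean on these libraries where they do the work, as an engineer would, in place of code of your own. Each camera call takes 0.05 s, during which the arm holds its last target. There are 200 camera calls.

TASK

Make the soap cutter ready for the next cut. Take the red-capped stop pin from the wooden caddy and fit it fully home in the hole of the cutter's black stop block (its collar hides the hole while you fit it, so feel for it), then take the green soap log from the pan and lay it in the cutter's two white V saddles with its end touching the stop, letting it settle there before you let go. Leave the other things where they are and the wire bow parked open.

Things in the scene. Friction and masses are not known exactly. Their poses are not given: they have to be found in the camera images.
- cutter: Soap-log cutter screwed to the bench. Origin on the bench under the log line; +x along the log line towards the stop block and bow, z up. Aluminium base plate x -90 to 195, y +-75, top at z 10 mm. On it: white V saddles at x -66 to -20 and 36 to 64 (nothing but the plate between them), black stop block 66 x 70 mm centred near x 105, top at z 40, and hinge posts 44 mm high at x 180, y +-66.
- stop_area (a point): Nominal centre of the stop block's level top (cutter frame 105, 0, 40 mm). The block has ONE plain vertical round blind hole, 13.5 mm wide, 26 deep, black in black and covered by the stop's collar during fitting. The block is adjustable: the hole's centre lies anywhere within +-6 mm along cutter x and +-4 mm along cutter y of this point, same height; nothing reports where.
- saddles (a point): Where the log's middle lies when it is bedded in both saddles against a stop at the nominal place (cutter frame 9, 0, 72 mm, axes as the cutter); a stop shifted along cutter x shifts the log with it. Saddles: 45-degree V's (90 degrees included), at most 52 mm wide, tops at z 59 mm; the gap between them, 56 mm long, is for the fingers.
- bow (a joint): Hinge of the wire bow (aluminium U 120 mm wide, black grip); axis across the cutter at cutter x 180, z 34 mm. 0 = down, cutting; 1.6 = upright; 1.7 to 1.95 = parked open, leaning away from the stop block: then all of it is beyond cutter x 175 mm and lower than 160 mm above the bench. Stays by friction.
- stop: Stop pin to fit: round turned steel, red cap, about 0.19 kg. Origin on its axis at the collar's underside, z up. Below: shank 12 mm diameter, 24 long, foot chamfered to 9 mm over the last 2.5. Above: collar 34 mm diameter, 5 thick, then a 22 mm post to 69 mm, the top 18 of it the red cap. Stands upright in a caddy hole. Fully home in the cutter its collar lies on the stop block.
- caddy: Fixed wooden block 190 (x) x 64 (y) x 36 mm, origin under its centre. Three loose holes in a row at x -60, 0, +60 mm hold the red-capped stop, a yellow-capped stop and a hand stamp, in any order, collars on its top. Nothing in it stands higher than 107 mm above the bench; jar and bar lie beside it at y about +-107 mm.
- log_green: Green round soap log, diameter 50 mm, length 170 mm, about 0.35 kg, rigid. Origin at its middle, on its axis; x along the axis (either end may go to the stop). It lies on a pair of rods in the pan, axis 31.4 mm above the bench.
- log_red: Red soap log, same size, in the pan's other place; leave it.
- pan: Fixed aluminium pan 220 (x) x 250 (y) mm with a 17 mm high rim, origin under its centre; floor 3 mm above the bench. Two pairs of steel rods along x carry the logs, whose axes lie at pan y +48 and -48 mm (which log is where varies), along pan x.
- stop_yellow: Yellow-capped stop, post 30 mm diameter, top 59 mm above its collar's underside (origin); stands in the caddy; leave it.
- stamp: Brass hand stamp with a turned wooden handle, 36 mm diameter at the collar, top 70 mm above the collar's underside (origin); stands in the caddy; leave it.
- jar: Blue pigment jar with white lid, 52 mm diameter, 70 mm high, origin under its centre; stands beside the caddy; leave it.
- bar: Yellow soap bar 75 x 45 x 25 mm, origin under its centre; lies on the caddy's other side; leave it.
- slice: Cut round slice of green soap lying flat beside the cutter, 50 mm diameter, 25 mm high, origin under its centre; leave it.
- spray: White bottle with a blue cap, 60 mm diameter, 170 mm high, origin under its centre; stands beyond the pan; leave it.
Not all that is in view belongs to the job. Leave any purple look-alike of the log_green alone. What is shaped like the stop but purple is not meant.

How it is judged:
By the outcome, as a careful person would: the job done as asked, in the order asked, and still so for the second after the job is handed in, with the robot touching nothing.
It also fails if it takes over 72 s, if anything falls off the work surface, if the arm or the gripper's body presses on something with over 40 N, if the wrist force passes 120 N, or if a joint passes its speed limit or range.

## Working session

There is one attempt and no reset: what is moved stays moved. The work goes in short steps, Python scripts to look and compute and a shell command to move; the robot and the scene stay as the last step left them, time stands still between calls to the robot, and variables do not carry over. Pictures are saved under pics/ and viewed, at most 10 in all, crops included, and the job is handed in when it is done.

```bash
ls; mkdir -p pics; python3 - <<'E'
from rig import monitor, vision, arm
import cv2,numpy as np
print(monitor.read_state())
for n in("side","top"):
    s=vision.snapshot(n); cv2.imwrite(f"pics/{n}0.png",cv2.resize(s["image"][:,:,::-1],(800,600),interpolation=cv2.INTER_CUBIC))
    np.save(f"pics/{n}0.npy",s["image"])
    print(n,{k:(np.array(v).round(4).tolist()) for k,v in s.items() if k!="image"})
E
```

```text
pics
{'time_s': 0.0, 'qpos': array([-1.52749982e+00,  5.28469606e-01,  1.43393916e+00, -2.11771184e-05,
        1.18137046e+00, -1.78547008e-01]), 'dq': array([ 9.55324289e-05, -6.87622513e-04, -7.15162354e-04,  1.15363880e-03,
       -9.02475608e-04,  2.45825665e-04]), 'effort': array([-1.33955713e-03, -4.42357957e+01, -1.78025275e+01, -2.95729014e-04,
        8.53933976e-03,  1.39504084e-05]), 'tool_pos': array([ 0.13747998, -0.60894489,  0.23031977]), 'tcp_rot': array([-3.13943737e+00, -3.69071793e-04,  2.21851178e-01]), 'force': array([ 0.57725123, -0.43203359, -0.25668237]), 'moment': array([-0.02347755,  0.02073904, -0.05300989]), 'grasp_force': 0.0, 'opening': 0.08540958499663073}
side {'fx': 392.3654, 'fy': 392.3654, 'cx': 270.9829, 'cy': 206.729, 'origin': [0.3872, -0.8242, 0.6613], 'attitude': [-2.181, -0.0007, -0.1358]}
top {'fx': 499.0779, 'fy': 499.0779, 'cx': 275.5199, 'cy': 211.4019, 'origin': [0.3168, -0.0085, 1.26], 'attitude': [-3.0026, 0.0026, -1.5888]}
```

View pics/top0.png

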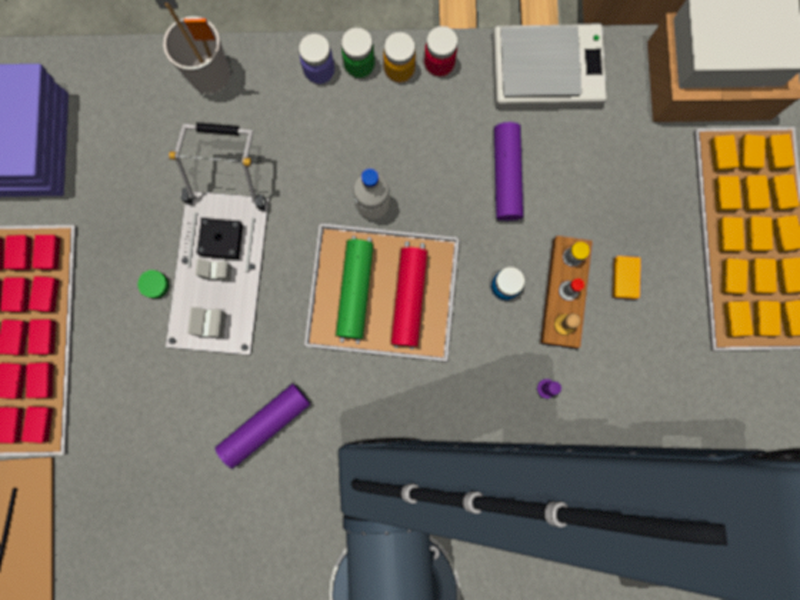

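View pics/side0.png

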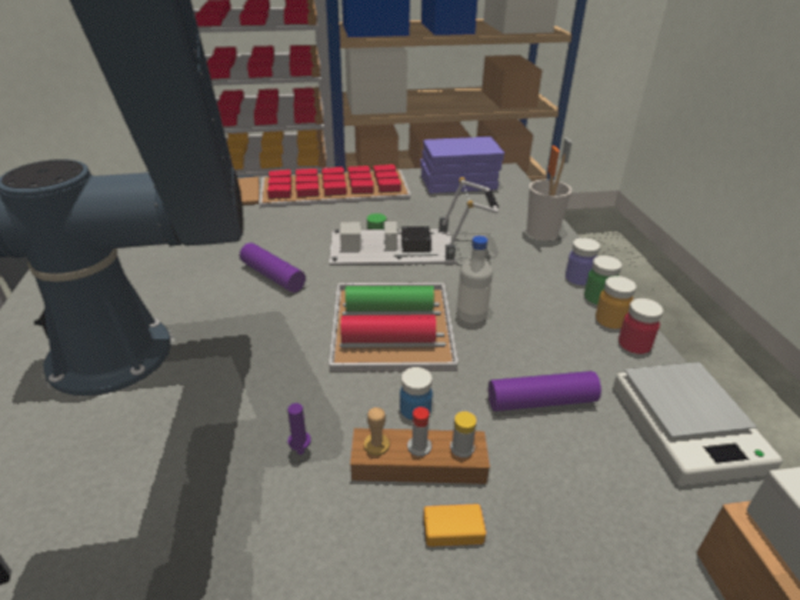

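Candidates in the top view (800x600 pixels):
- **Stop:** red cap (577,286) fits. Yellow stop (580,250), stamp (570,322) and purple look-alike (549,388) do not.
- **Log:** green (355,289) fits. Red (410,297), purple (263,425) and (508,170), and the slice (153,284) do not.

The bow is parked open, with its grip at (217,129).

```bash
cat > h.py <<'E'
import numpy as np,cv2
from scipy.spatial.transform import Rotation as R
from rig import monitor,vision,arm
def cam(s,st=None):
    "camera-to-world R, origin"
    if "hand_eye" in s:
        H=np.array(s["hand_eye"]); T=R.from_euler('xyz',st["tcp_rot"]).as_matrix()
        return T@H[:3,:3], st["tool_pos"]+T@H[:3,3]
    return R.from_euler('xyz',s["attitude"]).as_matrix(), np.array(s["origin"])
def ray(s,uv,z,st=None):
    C,o=cam(s,st); d=C@np.array([(uv[0]-s["cx"])/s["fx"],(uv[1]-s["cy"])/s["fy"],1]); return o+d*(z-o[2])/d[2]
def pix(s,p,st=None):
    C,o=cam(s,st); q=C.T@(np.array(p)-o); return np.array([s["cx"]+s["fx"]*q[0]/q[2],s["cy"]+s["fy"]*q[1]/q[2]])
def shift(st,target):
    "world target TCP -> tool-frame shift, mm"
    return (R.from_euler('xyz',st["tcp_rot"]).as_matrix().T@(np.array(target)-st["tool_pos"])*1e3).round(1)
E
python3 - <<'E'
from h import *
s=vision.snapshot("top");im=s["image"]
cut=cv2.resize(im[80:255,110:200],None,fx=3.4,fy=3.4,interpolation=2)
cad=cv2.resize(im[160:250,370:455],None,fx=4,fy=4,interpolation=2)
cv=np.zeros((600,800,3),np.uint8);cv[:cut.shape[0],:cut.shape[1]]=cut;cv[:360,320:660]=cad
cv2.imwrite("pics/crop.png",cv[:,:,::-1])
hsv=cv2.cvtColor(im,cv2.COLOR_RGB2HSV)
def blob(m,x0,y0,x1,y1):
    k=np.zeros(m.shape,np.uint8);k[y0:y1,x0:x1]=m[y0:y1,x0:x1];return np.argwhere(k)[:,::-1].astype(np.float32)
h,S,V=[hsv[...,i].astype(int) for i in range(3)]
g=blob((h>50)&(h<75)&(S>150),225,150,270,250);print("green",cv2.minAreaRect(g))
r=blob(((h<6)|(h>172))&(S>150),390,185,415,215);print("redcap",r.mean(0),len(r),r.min(0),r.max(0),ray(s,r.mean(0),.1))
for c in cv2.boxPoints(cv2.minAreaRect(g)):print(ray(s,c,.04).round(3))
for n,c,z in[("plateTL",(129,137),.01),("plateTR",(188,137),.01),("BL",(117,243),.01),("BR",(175,247),.01),("caddyTL",(390,166),.036),("TR",(413,168),.036),("BL",(380,240),.036),("BR",(406,243),.036),("bowgrip",(152,90),.14)]:print(n,ray(s,c,z).round(3))
E
```

```text
green ((248.0068359375, 201.94198608398438), (17.759868621826172, 67.65108489990234), 6.709836959838867)
redcap [403.60605 199.09091] 66 [399. 195.] [408. 203.] [ 0.50277627 -0.31037672  0.1       ]
[0.432 0.091 0.04 ]
[0.6  0.07 0.04]
[0.594 0.026 0.04 ]
[0.426 0.048 0.04 ]
plateTL [0.693 0.367 0.01 ]
plateTR [0.69  0.214 0.01 ]
BL [0.419 0.391 0.01 ]
BR [0.406 0.245 0.01 ]
caddyTL [ 0.598 -0.297  0.036]
TR [ 0.591 -0.355  0.036]
BL [ 0.412 -0.264  0.036]
BR [ 0.404 -0.327  0.036]
bowgrip [0.766 0.276 0.14 ]
```

View pics/crop.png

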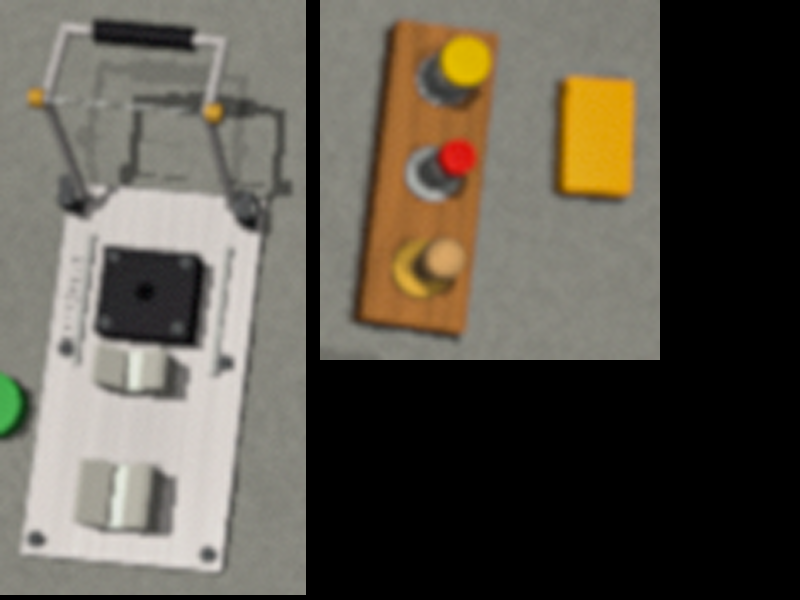

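The top crop confirms the choice: the red cap is at (457,157) between the yellow stop (465,60) and the stamp (445,258). The block's hole shows faintly at (145,291). The caddy corners give 189 x 64 mm and the log 169 mm, both matching the description. Next I move over the caddy.

```bash
python3 -m creep '[1,0,0,0,0,0,0.13, 1,0,0,0,0,0,0.13, 1,0,0,0,0,0,0.13, 1,25,-30,0,0,0,0, 1,25,-30,0,0,0,0]' 60
python3 -m creep '[1,25,-30,0,0,0,0, 1,25,-30,0,0,0,0, 1,25,-30,0,0,0,0, 1,25,-30,0,0,0,0, 1,25,-30,0,0,0,0]' >/dev/null
python3 -m creep '[1,25,-30,0,0,0,0, 1,25,-30,0,0,0,0, 1,25,-30,0,0,0,0, 1,25,-30,0,0,0,0, 1,25,-30,0,0,0,0]'
python3 - <<'E'
from h import *
st=monitor.read_state();s=vision.snapshot("wrist");print(np.round(s["hand_eye"],4),s["fx"],st["tool_pos"],st["tcp_rot"],st["dq"].round(3))
print("to above", shift(st,[.5025,-.3105,st["tool_pos"][2]]))
cv2.imwrite("pics/w1.png",s["image"][:,:,::-1])
for z in(.105,):print("exp cap px",pix(s,[.5025,-.3105,z],st))
E
```

```text
time_s: 0.65
tool_pos: [0.1967, -0.5587, 0.2307]
tcp_rot: [-3.141, 0.0, -0.171]
force: [0.3, 0.0, 0.1]
opening: 0.0854
grasp_force: 0.0
time_s: 1.65
tool_pos: [0.4945, -0.3036, 0.2311]
tcp_rot: [-3.141, 0.0, -0.168]
force: [0.4, -0.5, -0.0]
opening: 0.0853
grasp_force: 0.0
[[-5.000e-04 -9.618e-01 -2.737e-01  6.800e-02]
 [ 1.000e+00 -5.000e-04 -2.000e-04  2.000e-04]
 [ 1.000e-04 -2.737e-01  9.618e-01 -1.429e-01]
 [ 0.000e+00  0.000e+00  0.000e+00  1.000e+00]] 312.0090777184755 [ 0.49447803 -0.30362909  0.23107962] [-3.14136809e+00  4.85335823e-04 -1.68144478e-01] [ 0.688  0.148 -0.278 -0.001  0.119  0.681]
to above [ 9.1  5.4 -0. ]
exp cap px [281.38103246 192.02441091]
```

View pics/w1.png

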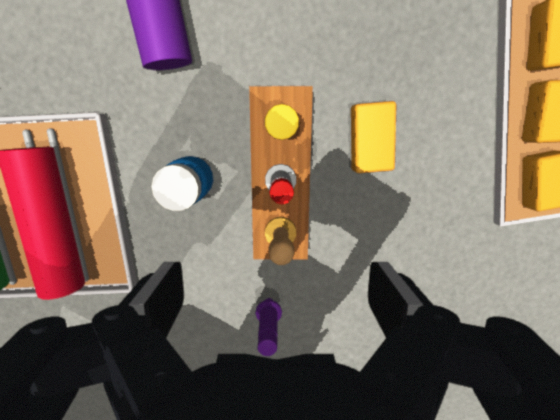

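The wrist view shows the red cap at (281,191), where I predicted (281,192), with the yellow stop at (282,121) and the stamp at (281,248). I let the arm settle and refine.

```bash
python3 -m creep '[1,0,0,0,0,0,0, 1,0,0,0,0,0,0, 1,0,0,0,0,0,0]'
cat >> h.py <<'E'
def cap(st,s,box,z):
    hsv=cv2.cvtColor(s["image"],cv2.COLOR_RGB2HSV).astype(int);m=((hsv[...,0]<6)|(hsv[...,0]>172))&(hsv[...,1]>150)
    k=np.zeros_like(m);x0,y0,x1,y1=box;k[y0:y1,x0:x1]=m[y0:y1,x0:x1];p=np.argwhere(k)[:,::-1]
    return p,hsv
E
python3 - <<'E'
from h import *
st=monitor.read_state();s=vision.snapshot("wrist")
p,hsv=cap(st,s,(255,165,310,215),.105)
b=hsv[p[:,1],p[:,0],2];print(len(p),p.min(0),p.max(0),np.percentile(b,[5,50,95]))
q=p[b>np.median(b)-15];print(len(q),q.mean(0),q.min(0),q.max(0))
w=ray(s,q.mean(0),.105,st);print(w,st["tcp_rot"],"TCP shift to z .061",shift(st,[w[0],w[1],.061]))
E
```

```text
time_s: 2.0
tool_pos: [0.4926, -0.3057, 0.2312]
tcp_rot: [3.142, 0.001, -0.17]
force: [-0.1, -0.4, 0.6]
opening: 0.0853
grasp_force: 0.0
482 [267 177] [290 202] [103. 223. 233.]
273 [278.49450549 187.90842491] [268 180] [289 194]
[ 0.50468576 -0.31074752  0.105     ] [ 3.14155060e+00  6.54812315e-04 -1.69570041e-01] TCP shift to z .061 [ 12.8   2.9 170.2]
```

```bash
python3 -m creep '[1,12,3,0,0,0,0, 1,0,0,40,0,0,0, 1,0,0,40,0,0,0, 1,0,0,40,0,0,0, 1,0,0,30,0,0,0]' 60
python3 -m creep '[1,0,0,15,0,0,0, 1,0,0,5,0,0,0, 1,0,0,0,0,0,0, 0,0,0,0,0,0,0, 0,0,0,0,0,0,0]' 60
python3 -m creep '[0,0,0,0,0,0,0, 0,0,0,0,0,0,0, 0,0,0,0,0,0,0, 0,0,0,0,0,0,0]' 60
```

```text
time_s: 2.55
tool_pos: [0.5032, -0.3105, 0.0791]
tcp_rot: [-3.14, 0.002, -0.17]
force: [-0.5, -0.5, 0.8]
opening: 0.0853
grasp_force: 0.0
time_s: 3.05
tool_pos: [0.5058, -0.3108, 0.063]
tcp_rot: [3.14, -0.003, -0.168]
force: [0.2, -1.0, -0.4]
opening: 0.0589
grasp_force: 0.0
time_s: 3.45
tool_pos: [0.5052, -0.3102, 0.0621]
tcp_rot: [3.141, -0.001, -0.168]
force: [-0.5, 0.2, 5.2]
opening: 0.0207
grasp_force: 58.5
```

```bash
python3 -m creep '[0,0,0,-10,0,0,0, 0,0,0,-40,0,0,0, 0,0,0,-50,0,0,0, 0,0,0,-50,0,0,0, 0,0,0,-40,0,0,0]'
python3 - <<'E'
from h import *
st=monitor.read_state();s=vision.snapshot("top");w=ray(s,(152.6,165.6),.04);print(w,"spray",ray(s,(261,133),.17),st["tcp_rot"],st["opening"])
R_=R.from_euler('xyz',st["tcp_rot"]).as_matrix()
t=w.copy();t[2]=.25;t[0]-=.05;print(st["tool_pos"],shift(st,t))
E
```

```text
time_s: 3.95
tool_pos: [0.505, -0.3099, 0.2542]
tcp_rot: [3.141, -0.001, -0.168]
force: [1.4, -0.7, -2.0]
opening: 0.0208
grasp_force: 60.0
[0.60878681 0.29698546 0.04      ] spray [0.64835785 0.0210763  0.17      ] [ 3.14073785e+00 -1.46383128e-03 -1.68099419e-01] 0.02075458571444457
[ 0.50496834 -0.30989202  0.25421272] [ -48.5 -607.3    3.6]
```

```bash
python3 -m creep '[0,-4,-45,0,0,0,0, 0,-4,-45,0,0,0,0, 0,-4,-45,0,0,0,0, 0,-4,-45,0,0,0,0, 0,-4,-45,0,0,0,0]' >/dev/null
python3 -m creep '[0,-4,-45,0,0,0,0, 0,-4,-45,0,0,0,0, 0,-4,-45,0,0,0,0, 0,-4,-45,0,0,0,0, 0,-4,-45,0,0,0,0]' >/dev/null
python3 -m creep '[0,-4,-45,0,0,0,0, 0,-4,-45,0,0,0,0, 0,-4,-45,0,0,0,0, 0,0,-20,0,0,0,-0.07, 0,0,0,40,0,0,0]' >/dev/null
python3 -m creep '[0,0,0,40,0,0,0, 0,0,0,0,0,0,0, 0,0,0,0,0,0,0, 0,0,0,0,0,0,0]'
python3 - <<'E'
from h import *
st=monitor.read_state();s=vision.snapshot("wrist");print(st["tool_pos"],st["tcp_rot"],st["opening"])
cv2.imwrite("pics/w2.png",s["image"][:,:,::-1]);np.savez("pics/w2",im=s["image"],pos=st["tool_pos"],rot=st["tcp_rot"])
print(pix(s,[.6088,.297,.04],st))
E
```

```text
time_s: 5.9
tool_pos: [0.5565, 0.2955, 0.1734]
tcp_rot: [-3.14, -0.004, -0.099]
force: [1.0, -0.4, -0.9]
opening: 0.0205
grasp_force: 59.9
[0.55645215 0.29549657 0.1734257 ] [-3.14003178 -0.00358479 -0.09857864] 0.02054757070348826
[267.8423366  142.34841753]
```

View pics/w2.png

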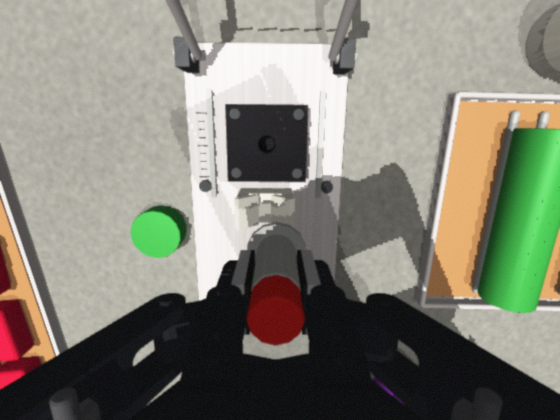

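The wrist view shows the stop held upright (cap (275,310), collar (277,235)). The block corners are at (226,105), (308,104), (228,182) and (306,182), and the hole is at about (267,144). I measure both in an enlarged, stretched crop.

```bash
python3 - <<'E'
from h import *
d=np.load("pics/w2.npz");im=d["im"];st=monitor.read_state();s=vision.snapshot("wrist")
g=cv2.cvtColor(s["image"],cv2.COLOR_RGB2GRAY).astype(float)
b=g[98:190,220:315];b2=np.clip((b-5)*5,0,255).astype(np.uint8)
a=cv2.resize(b2,None,fx=6,fy=6,interpolation=2)
cv2.imwrite("pics/w2c.png",a)
sub=g[130:158,252:283];print(np.round(g[144,250:286]));m=np.argwhere(sub<np.median(sub)-6);print(len(m),m.mean(0)[::-1]+[252,130],m.min(0),m.max(0))
uv=m.mean(0)[::-1]+[252,130];print("hole",ray(s,uv,.04,st),"shift",shift(st,ray(s,uv,.04,st)))
C=[ray(s,c,.04,st) for c in[(226,105),(308,104),(228,182),(306,182)]];print(np.round(C,4),np.mean(C,0))
T=R.from_euler('xyz',st["tcp_rot"]).as_matrix()
for z in(-.043,-.025,.021,.026):print(z,pix(s,st["tool_pos"]+T@[0,0,z],st))
P=[ray(s,c,.01,st) for c in[(185,44),(353,44),(197,298)]];print("plate",np.round(P,4), np.arctan2(*(P[0]-P[2])[[1,0]]))
p,h=cap(st,s,(230,250,320,350),0);print(len(p),p.min(0),p.max(0))
E
```

```text
[38. 41. 40. 42. 43. 41. 44. 33. 20. 14. 10. 16. 19. 10. 12. 15. 30. 36.
 41. 43. 40. 41. 40. 38. 30. 27. 38. 42. 44. 44. 41. 38. 41. 37. 40. 38.]
194 [265.30412371 144.81958763] [6 6] [23 23]
hole [0.60717772 0.29953664 0.04      ] shift [ 49.3  -8.7 134. ]
[[0.6431 0.3289 0.04  ]
 [0.6371 0.2602 0.04  ]
 [0.5779 0.3364 0.04  ]
 [0.571  0.2667 0.04  ]] [0.60728762 0.2980565  0.04      ]
-0.043 [275.12898121 314.74044854]
-0.025 [275.16772694 289.54213674]
0.021 [275.23216881 247.63232985]
0.026 [275.23727606 244.31082278]
plate [[0.6998 0.3623 0.01  ]
 [0.6849 0.2138 0.01  ]
 [0.4474 0.394  0.01  ]] -0.12491068778194014
3177 [246 275] [304 344]
```

View pics/w2c.png

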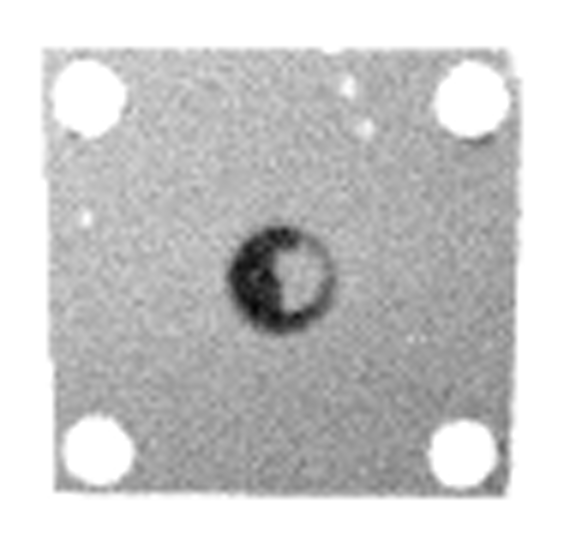

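The hole is at crop (281,279), which is image (266.9,144.5) and world about (0.6073, 0.2982). That is within the stated range of the block's centre. The block measures 66 x 70 mm as stated, and the cap's position confirms the pin is on the tool axis. I go above the hole.

```bash
python3 -m creep '[0,25,-4,0,0,0,0, 0,24.5,-3.4,0,0,0,0, 0,0,0,35,0,0,0, 0,0,0,30,0,0,0, 0,0,0,10,0,0,0]' >/dev/null
python3 -m creep '[0,0,0,0,0,0,0, 0,0,0,0,0,0,0, 0,0,0,0,0,0,0, 0,0,0,0,0,0,0]'
python3 - <<'E'
from h import *
for i in range(3):
    st=monitor.read_state();vision.snapshot("wrist");print(shift(st,[.6073,.2982,.0900]),st["force"].round(2),st["tool_pos"].round(4))
E
```

```text
time_s: 6.9
tool_pos: [0.6059, 0.2982, 0.0983]
tcp_rot: [-3.14, -0.003, -0.098]
force: [0.1, 0.1, -1.6]
opening: 0.0203
grasp_force: 60.0
[ 1.3 -0.1  8.3] [ 0.1   0.14 -1.65] [0.6059 0.2982 0.0983]
[ 1.6 -0.3  7.9] [-0.82  0.06 -1.74] [0.6057 0.2981 0.0979]
[ 1.8 -0.4  7.6] [-1.12  0.7  -1.23] [0.6055 0.298  0.0976]
```

```bash
python3 -m creep '[0,1.5,0,3,0,0,0, 0,0,0,3,0,0,0, 0,0,0,2,0,0,0, 0,0,0,1,0,0,0, 0,0,0,0,0,0,0]'
python3 -m creep '[0,0,0,1,0,0,0, 0,0,0,1,0,0,0, 0,0,0,1,0,0,0, 0,0,0,0,0,0,0]'
```

```text
time_s: 7.55
tool_pos: [0.607, 0.2977, 0.0893]
tcp_rot: [-3.141, -0.002, -0.098]
force: [-1.6, -0.2, 8.6]
opening: 0.0204
grasp_force: 61.2
time_s: 7.95
tool_pos: [0.6075, 0.2979, 0.0887]
tcp_rot: [-3.141, -0.003, -0.098]
force: [-4.1, -0.5, 17.9]
opening: 0.0206
grasp_force: 62.3
```

```bash
python3 -m creep '[0,-0.5,0,0,0,0,0, 0,-0.5,0,0,0,0,0, 0,0,0,0,0,0,0]'
python3 -m creep '[0,-0.5,0,0,0,0,0, 0,-0.5,0,0,0,0,0, 0,0,0,0,0,0,0]'
```

```text
time_s: 8.25
tool_pos: [0.6072, 0.2979, 0.0888]
tcp_rot: [-3.141, -0.005, -0.098]
force: [-2.3, -1.3, 17.6]
opening: 0.021
grasp_force: 62.1
time_s: 8.55
tool_pos: [0.607, 0.2979, 0.0888]
tcp_rot: [-3.14, -0.006, -0.098]
force: [-1.8, -1.9, 17.1]
opening: 0.0205
grasp_force: 62.0
```

```bash
python3 -m creep '[0,0,0,-1.5,0,0,0, 0,0,0,0,0,0,0, 0,0,0,0,0,0,0]'
python3 -m creep '[0,-1,0,0,0,0,0, 0,-1,0,0,0,0,0, 0,0,0,0,0,0,0]'
```

```text
time_s: 8.85
tool_pos: [0.6067, 0.2978, 0.0892]
tcp_rot: [-3.141, -0.005, -0.098]
force: [-0.5, -2.4, 13.0]
opening: 0.0206
grasp_force: 61.2
time_s: 9.15
tool_pos: [0.6061, 0.2979, 0.0894]
tcp_rot: [-3.14, -0.009, -0.098]
force: [1.0, -2.0, 10.6]
opening: 0.021
grasp_force: 61.3
```

```bash
python3 -m creep '[0,0,1,0,0,0,0, 0,0,1,0,0,0,0, 0,0,0,0,0,0,0]'
python3 -m creep '[0,1,0,0,0,0,0, 0,1,0,0,0,0,0, 0,0,0,0,0,0,0]'
python3 -m creep '[0,1,0,0,0,0,0, 0,1,0,0,0,0,0, 0,0,0,0,0,0,0]'
```

```text
time_s: 9.45
tool_pos: [0.6061, 0.2973, 0.0895]
tcp_rot: [-3.137, -0.009, -0.099]
force: [1.1, 0.1, 9.3]
opening: 0.0207
grasp_force: 61.1
time_s: 9.75
tool_pos: [0.6067, 0.2973, 0.0893]
tcp_rot: [-3.138, -0.006, -0.099]
force: [-0.7, 1.0, 11.5]
opening: 0.0205
grasp_force: 61.2
time_s: 10.05
tool_pos: [0.6072, 0.2972, 0.0892]
tcp_rot: [-3.138, -0.003, -0.099]
force: [-2.5, 2.0, 13.2]
opening: 0.0208
grasp_force: 61.2
```

```bash
python3 -m creep '[0,0,0,-4,0,0,0, 0,0,0,0,0,0,0, 0,0,0,0,0,0,0, 0,0,0,0,0,0,0]'
python3 - <<'E'
from h import *
for i in range(4):
    st=monitor.read_state();vision.snapshot("wrist");print(shift(st,[.6073,.2982,.0900]),st["force"].round(2),st["moment"].round(3),st["tool_pos"].round(4),st["tcp_rot"].round(4))
E
```

```text
time_s: 10.45
tool_pos: [0.6065, 0.2957, 0.09]
tcp_rot: [-3.141, -0.0, -0.098]
force: [0.2, 0.5, 2.0]
opening: 0.0205
grasp_force: 60.3
[ 0.5 -2.6 -0. ] [0.18 0.49 1.97] [ 0.065  0.108 -0.025] [0.6065 0.2957 0.09  ] [-3.1413e+00 -5.0000e-04 -9.8400e-02]
[ 0.5 -2.6 -0. ] [-0.14  0.14  2.63] [ 0.012  0.049 -0.019] [0.6065 0.2957 0.09  ] [-3.1413e+00 -5.0000e-04 -9.8300e-02]
[ 0.5 -2.6 -0. ] [-0.07  0.06  3.01] [0.057 0.069 0.001] [0.6065 0.2956 0.09  ] [-3.1413e+00 -5.0000e-04 -9.8300e-02]
[ 0.6 -2.6 -0.1] [-0.86  1.03  3.87] [ 0.028 -0.003 -0.014] [0.6065 0.2956 0.0899] [-3.1413e+00 -5.0000e-04 -9.8300e-02]
```

```bash
python3 -m creep '[0,0.7,-0.9,0,0,0,0, 0,0.7,-1,0,0,0,0, 0,0.7,0,0,0,0,0, 0,0.7,0,0,0,0,0, 0,0,0,0,0,0,0]'
python3 -m creep '[0,0.7,0,0,0,0,0, 0,0.7,0,0,0,0,0, 0,0.7,0,0,0,0,0, 0,0.7,0,0,0,0,0, 0,0,0,0,0,0,0]'
```

```text
time_s: 11.15
tool_pos: [0.6073, 0.2961, 0.0897]
tcp_rot: [3.139, 0.004, -0.098]
force: [-2.6, -2.0, 6.6]
opening: 0.0208
grasp_force: 60.9
time_s: 11.65
tool_pos: [0.6085, 0.296, 0.0896]
tcp_rot: [3.138, 0.008, -0.098]
force: [-5.6, -2.7, 8.0]
opening: 0.0206
grasp_force: 61.1
```

```bash
python3 -m creep '[0,0,0,-5,0,0,0, 0,0,0,0,0,0,0, 0,0,0,0,0,0,0, 0,0,0,0,0,0,0]'
python3 - <<'E'
from h import *
for i in range(2):
    st=monitor.read_state();s=vision.snapshot("wrist");print(shift(st,[.6073,.2982,.0900]),st["force"].round(2),st["tool_pos"].round(4),st["tcp_rot"].round(4))
cv2.imwrite("pics/w3.png",s["image"][:,:,::-1])
T=R.from_euler('xyz',st["tcp_rot"]).as_matrix()
for z in(-.043,-.025,.021,.026,.05):print(z,pix(s,st["tool_pos"]+T@[0,0,z],st))
p,h=cap(st,s,(200,200,340,390),0);print(len(p),p.min(0),p.max(0))
t=vision.snapshot("side");cv2.imwrite("pics/s3.png",cv2.resize(t["image"][130:200,225:345,::-1],None,fx=6,fy=6,interpolation=2))
E
```

```text
time_s: 12.05
tool_pos: [0.6119, 0.297, 0.0942]
tcp_rot: [3.142, 0.0, -0.098]
force: [1.0, 0.9, -1.7]
opening: 0.0205
grasp_force: 60.0
[-4.7 -0.8  4.2] [ 0.96  0.88 -1.72] [0.6119 0.297  0.0942] [ 3.1415e+00  4.0000e-04 -9.8200e-02]
[-4.7 -0.8  4.2] [ 0.86  0.09 -1.53] [0.6119 0.2969 0.0942] [ 3.1415e+00  5.0000e-04 -9.8300e-02]
-0.043 [275.12920019 314.74804813]
-0.025 [275.16802044 289.54726563]
0.021 [275.23258476 247.63430436]
0.026 [275.23770164 244.31259829]
0.05 [275.2589073  230.54660583]
3156 [246 275] [305 343]
```

View pics/w3.png

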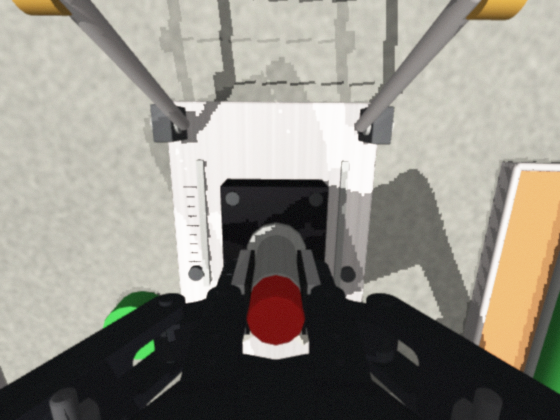

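The wrist view shows the stop still upright in the grip (cap (275,309), collar's front rim about (275,224)). The block's front screws are at (232,199) and (317,199). I use these nearer views to cross-check the hole's position.

```bash
python3 - <<'E'
from h import *
st=monitor.read_state();s=vision.snapshot("wrist")
d=np.load("pics/w2.npz");st2=dict(tool_pos=d["pos"],tcp_rot=d["rot"])
f=lambda x,y:(220+(x+.5)/6-.5,98+(y+.5)/6-.5)
old=[ray(s,f(*c),.04,st2) for c in[(89,97),(472,98),(98,450),(464,453),(281.5,279)]]
g=cv2.cvtColor(s["image"],cv2.COLOR_RGB2GRAY);g=g[180:220,215:335]
n,l,stt,cen=cv2.connectedComponentsWithStats((cv2.GaussianBlur(g,(3,3),0)>48).astype(np.uint8))
for i in range(1,n):
    if 60<stt[i,4]<400:print(stt[i],cen[i]+[215,180])
new=[ray(s,c,.04,st) for c in[(232,199),(317,199)]]
print(np.round(old,4));print(np.round(new,4))
T=R.from_euler('xyz',st["tcp_rot"]).as_matrix()
print("collar front rim",pix(s,st["tool_pos"]+T@[.017,0,.021],st),"left/right",pix(s,st["tool_pos"]+T@[0,.017,.021],st))
t=vision.snapshot("top")
cv2.imwrite("pics/t3.png",cv2.resize(t["image"][140:195,125:185,::-1],None,fx=10,fy=10,interpolation=2))
E
```

```text
[  0   0  12  40 317] [218.53312303 199.15772871]
[107   0  13  40 326] [330.30674847 198.98159509]
[ 10  11  15  16 189] [231.86772487 198.15873016]
[[0.6351 0.3227 0.04  ]
 [0.6297 0.2689 0.04  ]
 [0.5854 0.328  0.04  ]
 [0.5796 0.2741 0.04  ]
 [0.6074 0.2983 0.04  ]]
[[0.6347 0.323  0.04  ]
 [0.6292 0.2679 0.04  ]]
collar front rim [275.21197414 218.8929263 ] left/right [305.32280484 247.62047109]
```

```bash
python3 - <<'E'
from h import *
im=cv2.imread("pics/w3.png");g=cv2.cvtColor(im,cv2.COLOR_BGR2GRAY)
print("col265-285 mean, y=206..284",g[206:285,270:281].mean(1).astype(int))
for y in(235,245,250,260):print(y,"x=232..318",g[y,232:319].astype(int))
st=monitor.read_state();s=vision.snapshot("wrist")
T=R.from_euler('xyz',st["tcp_rot"]).as_matrix()
for n,p in dict(postfront_captop=(.011,0,-.043),capbottomfront=(.011,0,-.025),postfoot=(.011,0,.021),capback=(-.011,0,-.043)).items():print(n,pix(s,st["tool_pos"]+T@p,st))
E
```

```text
col265-285 mean, y=206..284 [ 35  34  34  34  34  34  33  30  21  16  16  14  13  14  13  17  33  62
  88 116 133 120 112 113 103  97  96  96  93  86  79  78  77  77  77  77
  78  77  78  78  77  77  77  76  77  77  77  77  78  77  78  77  77  77
  78  78  77  78  78  77  77  77  77  77  77  77  80  86  85  71  50  40
  40  41  41  39  40  40  40]
235 x=232..318 [ 12  13  11  15  13  17   9  12  10   8  16  10  16  13  15  13  12  14
  23  57 117 160 154 129 126 133 132 128 122 108 100 101  99  96  99  97
  94  94  92  91  89  88  87  80  83  83  84  86  88  94  92  94  95  97
  96  95  91  94  94  97  95  95  95  93  97  95  92  80  60  40  27  29
  27  28  27  30  23  26  26  26  22  20  23  27  24  24  27]
245 x=232..318 [25 25 23 21 22 22 27 27 22 22 22 18 14 16 33 62 89 98 98 98 95 96 96 94
 95 96 91 81 75 75 79 76 77 79 78 78 77 75 80 77 77 80 77 79 80 80 77 79
 78 79 77 75 77 76 77 79 78 73 78 75 75 82 91 94 93 95 96 96 96 95 92 91
 77 51 24 14 15 12 17 14 10 17 15 15 18 16 12]
250 x=232..318 [24 26 22 22 26 25 23 35 54 73 75 71 76 75 78 82 84 86 74 47 38 44 61 85
 90 80 74 77 75 77 76 79 80 77 80 80 74 74 75 75 81 76 76 78 80 76 79 79
 80 75 76 74 77 74 77 77 77 75 77 76 75 79 77 83 81 54 39 42 50 76 85 83
 84 78 76 75 75 72 66 43 23 19 14 15 12 12 14]
260 x=232..318 [21 23 25 29 33 55 81 87 92 88 88 84 84 85 82 78 68 35 21 19 15 19 33 61
 70 73 75 77 76 76 82 79 78 77 81 81 76 78 78 79 77 78 79 79 78 76 80 77
 80 81 79 78 76 72 78 78 76 76 78 75 76 77 76 69 52 28 16 17 12 19 41 71
 82 82 81 83 84 82 83 83 80 74 43 22 17 23 20]
postfront_captop [275.10604718 287.98496627]
capbottomfront [275.14887432 265.78728913]
postfoot [275.21943873 229.21314778]
capback [275.15148283 340.14153396]
```

```bash
python3 - <<'E'
from h import *
from scipy.optimize import least_squares as LS
s=vision.snapshot("wrist");st=monitor.read_state();T=R.from_euler('xyz',st["tcp_rot"]).as_matrix()
obs=[((-.011,.069),343.5),((.011,.051),275.5),((.011,.005),236.),((.017,.0),223.5)]
def pr(v):
    o=[]
    for (x,z),y in obs:
        p=np.array([v[0]*1e-3+x+z*v[2],0,.026+v[1]*1e-3-z]);o.append(pix(s,st["tool_pos"]+T@p,st)[1])
    return np.array(o)
Y=np.array([o[1] for o in obs])
for m in([1,1,1],[1,1,0],[1,0,0],[1,0,1]):
    m=np.array(m);r=LS(lambda v:np.r_[pr(v*m)-Y,(1-m)*v]);print((r.x*m).round(3),(pr(r.x*m)-Y).round(2))
E
```

```text
Traceback (most recent call last):
TypeError: least_squares() missing 1 required positional argument: 'x0'
```

```bash
python3 - <<'E'
from h import *
from scipy.optimize import least_squares as LS
s=vision.snapshot("wrist");st=monitor.read_state();T=R.from_euler('xyz',st["tcp_rot"]).as_matrix()
obs=[((-.011,.069),343.5),((.011,.051),275.5),((.011,.005),236.),((.017,.0),223.5)]
def pr(v):
    o=[]
    for (x,z),y in obs:
        p=np.array([v[0]*1e-3+x+z*v[2],0,.026+v[1]*1e-3-z]);o.append(pix(s,st["tool_pos"]+T@p,st)[1])
    return np.array(o)
Y=np.array([o[1] for o in obs])
for m in([1,1,1],[1,1,0],[1,0,0],[1,0,1]):
    m=np.array(m);r=LS(lambda v:np.r_[pr(v*m)-Y,(1-m)*v],np.zeros(3));print((r.x*m).round(3),(pr(r.x*m)-Y).round(2))
p,h=cap(st,s,(200,200,340,390),0)
for y in range(272,346,4):
    q=p[p[:,1]==y,0]; print(y,len(q),q.min() if len(q) else 0,q.max() if len(q) else 0,end="; ")
E
```

```text
[-8.823 13.746 -0.054] [ 0.   -0.   -0.04  0.04]
[-6.783  6.191  0.   ] [ 0.63 -1.81  0.76  0.74]
[-3.386  0.     0.   ] [ 4.2  -2.28 -1.05 -1.53]
[-4.555  0.     0.03 ] [ 2.19 -3.07  0.67  0.43]
272 0 0 0; 276 10 271 280; 280 30 261 290; 284 38 257 294; 288 46 253 298; 292 50 251 300; 296 52 250 301; 300 53 249 301; 304 54 249 302; 308 55 248 302; 312 58 247 304; 316 59 246 304; 320 59 246 304; 324 56 248 303; 328 54 249 302; 332 48 252 299; 336 38 257 294; 340 29 261 289; 344 0 0 0;
```

Against the tool axis, the collar appears about 3 mm behind its predicted place, so the calibration offset means the target should lie about 3 mm farther in +x. I hop there and touch.

```bash
python3 -m creep '[0,-1.5,-0.7,0,0,0,0, 0,0,0,0,0,0,0, 0,0,0,3,0,0,0, 0,0,0,2,0,0,0, 0,0,0,1.5,0,0,0]'
python3 -m creep '[0,0,0,1,0,0,0, 0,0,0,0,0,0,0, 0,0,0,0,0,0,0]'
```

```text
time_s: 12.95
tool_pos: [0.6104, 0.2977, 0.0879]
tcp_rot: [3.141, 0.0, -0.098]
force: [-0.2, -0.5, -1.0]
opening: 0.0207
grasp_force: 60.0
time_s: 13.25
tool_pos: [0.6106, 0.2978, 0.0873]
tcp_rot: [-3.142, -0.0, -0.098]
force: [0.1, 1.0, -1.7]
opening: 0.0207
grasp_force: 60.0
```

No contact at z 0.0873, so the foot is in the hole. I continue down gently.

```bash
python3 -m creep '[0,0,0,2,0,0,0, 0,0,0,2,0,0,0, 0,0,0,2,0,0,0, 0,0,0,0,0,0,0]'
python3 -m creep '[0,0,0,3,0,0,0, 0,0,0,3,0,0,0, 0,0,0,0,0,0,0]'
```

```text
time_s: 13.65
tool_pos: [0.6105, 0.2979, 0.081]
tcp_rot: [-3.141, 0.0, -0.098]
force: [0.9, 1.2, -2.6]
opening: 0.0204
grasp_force: 60.0
time_s: 13.95
tool_pos: [0.6104, 0.2978, 0.0748]
tcp_rot: [-3.142, 0.0, -0.098]
force: [0.2, 1.3, -2.0]
opening: 0.0207
grasp_force: 60.0
```

```bash
python3 -m creep '[0,0,0,3,0,0,0, 0,0,0,3,0,0,0, 0,0,0,1.5,0,0,0, 0,0,0,0,0,0,0]'
python3 -m creep '[0,0,0,1.5,0,0,0, 0,0,0,1,0,0,0, 0,0,0,0,0,0,0, 0,0,0,0,0,0,0]'
```

```text
time_s: 14.35
tool_pos: [0.6104, 0.2979, 0.0675]
tcp_rot: [-3.142, 0.0, -0.098]
force: [0.8, 1.0, -2.9]
opening: 0.0205
grasp_force: 60.0
time_s: 14.75
tool_pos: [0.6106, 0.2978, 0.0661]
tcp_rot: [-3.141, -0.0, -0.098]
force: [-1.4, 0.2, 5.4]
opening: 0.0205
grasp_force: 60.7
```

Contact comes at z 0.0661, which is the computed fully-home height. I release and lift.

```bash
python3 -m creep '[1,0,0,0,0,0,0, 1,0,0,0,0,0,0, 1,0,0,0,0,0,0, 1,0,0,0,0,0,0, 1,0,0,0,0,0,0]'
python3 -m creep '[1,0,0,-5,0,0,0, 1,0,0,-20,0,0,0, 1,0,0,-45,0,0,0, 1,-15,0,-45,0,0,0, 1,-45,0,-15,0,0,0]' >/dev/null
python3 -m creep '[1,-40,0,-40,0,0,0, 1,-30,0,-30,0,0,0, 1,0,0,0,0,0,0, 1,0,0,0,0,0,0, 1,0,0,0,0,0,0]'
python3 - <<'E'
from h import *
st=monitor.read_state();s=vision.snapshot("wrist");cv2.imwrite("pics/w4.png",cv2.resize(s["image"][:,:,::-1],(784,588),interpolation=2))
np.savez("pics/w4",im=s["image"],pos=st["tool_pos"],rot=st["tcp_rot"]);print(st["tool_pos"],st["tcp_rot"])
E
```

```text
time_s: 15.25
tool_pos: [0.6105, 0.2977, 0.0651]
tcp_rot: [3.141, 0.0, -0.098]
force: [-0.2, 0.2, -0.5]
opening: 0.0852
grasp_force: 0.0
time_s: 16.25
tool_pos: [0.4863, 0.3098, 0.2599]
tcp_rot: [3.141, 0.0, -0.099]
force: [-0.3, 0.3, -0.7]
opening: 0.0856
grasp_force: 0.0
[0.48629038 0.30978669 0.2599166 ] [ 3.14107988e+00  3.75981690e-04 -9.85774082e-02]
```

View pics/w4.png

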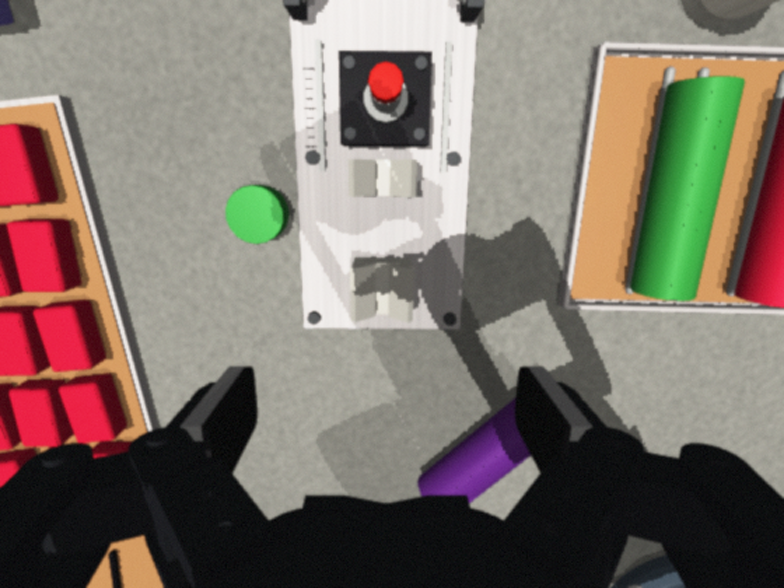

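The wrist view shows the stop home and upright on the block (cap (385,80), collar (385,103)). The plate's near corners are at (304,328) and (463,328). The saddles are around (384,178) and (384,288), and the green log runs from (705,80) to (666,295).

```bash
cat > m.py <<'E'
from h import *
from scipy.optimize import least_squares
def greenlog(s,st,seed):
    hsv=cv2.cvtColor(s["image"],cv2.COLOR_RGB2HSV).astype(int)
    m=((hsv[...,0]>50)&(hsv[...,0]<75)&(hsv[...,1]>130)).astype(np.uint8);m=cv2.morphologyEx(m,cv2.MORPH_CLOSE,np.ones((5,5)))
    n,l,a,c=cv2.connectedComponentsWithStats(m);i=1+np.argmax(a[1:,4]);m=(l==i)
    return m
def model(s,st,x,y,yaw,z=.0314,L=.17,r=.025):
    a=np.array([np.cos(yaw),np.sin(yaw),0]);b=np.array([-a[1],a[0],0]);P=[]
    for e in(-1,1):
        for t in np.linspace(0,2*np.pi,24):P.append(pix(s,np.array([x,y,z])+e*L/2*a+r*np.cos(t)*b+[0,0,r*np.sin(t)],st))
    return cv2.convexHull(np.array(P,np.float32))
def fit(s,st,m,x0,z=.0314):
    hull=cv2.convexHull(np.argwhere(m)[:,::-1].astype(np.float32))
    h=hull[:,0]; pts=np.concatenate([np.linspace(h[i],h[(i+1)%len(h)],6)[:-1] for i in range(len(h))])
    f=lambda v:[cv2.pointPolygonTest(model(s,st,*v,z=z),(float(p[0]),float(p[1])),True) for p in pts]
    r=least_squares(f,x0,x_scale=[.01,.01,.05],diff_step=1e-3,loss='soft_l1');return r.x,np.abs(r.fun).mean()
E
python3 - <<'E'
from m import *
d=np.load("pics/w4.npz");st=dict(tool_pos=d["pos"],tcp_rot=d["rot"]);s=vision.snapshot("wrist");s["image"]=d["im"]
k=560/784
q=lambda x,y,z:ray(s,((x+.5)*k-.5,(y+.5)*k-.5),z,st)
A,B=q(304,328,.01),q(463,328,.01);print("near corners",A,B,np.linalg.norm(A-B),"mid",(A+B)/2)
S=[q(*c,.01) for c in[(313,158),(453,158),(314,317),(450,318)]];print("screws mid",(S[0]+S[1])/2,(S[2]+S[3])/2)
dd=(S[0]+S[1]-S[2]-S[3]);print("yaw",np.arctan2(dd[1],dd[0]),np.arctan2(*(-(A-B)[[0,1]]*[1,-1]))) 
print("cap",q(385,80,.109),"collar",q(385,103,.045))
for e in[(291,20,304,328),(477,20,463,328)]:
    u,v=q(*e[:2],.01),q(*e[2:],.01);print("edge yaw",np.arctan2(*(u-v)[[1,0]]))
m=greenlog(s,st,None);print("log",m.sum(),fit(s,st,m,[.513,.059,-.12]))
t=vision.snapshot("top")
m=greenlog(t,None,None);print("log top",m.sum(),fit(t,None,m,[.513,.059,-.12]))
E
```

```text
near corners [0.41875722 0.39475177 0.01      ] [0.40371007 0.24365667 0.01      ] 0.15184251117678138 mid [0.41123364 0.31920422 0.01      ]
screws mid [0.56535551 0.30409365 0.01      ] [0.42189346 0.31953931 0.01      ]
yaw -0.107250614923975 -0.0992600187152579
cap [0.60774518 0.29801551 0.109     ] collar [0.60367899 0.29850142 0.045     ]
edge yaw -0.11064985097355433
edge yaw -0.09343915449836633
log 7792 (array([ 0.5108237 ,  0.05973329, -0.11744306]), np.float64(1.1199504669534899))
log top 1228 (array([ 0.51476226,  0.06022191, -0.14408544]), np.float64(1.176028359872458))
```

```bash
python3 -m creep '[1,4,42,0,0,0,0.02, 1,4,42,0,0,0,0, 1,4,42,0,0,0,0, 1,4,42,0,0,0,0, 1,4,42,0,0,0,0]' >/dev/null
python3 -m creep '[1,4,39,0,0,0,0, 1,0,0,40,0,0,0, 1,0,0,0,0,0,0, 1,0,0,0,0,0,0, 1,0,0,0,0,0,0]'
python3 - <<'E'
from m import *
st=monitor.read_state();s=vision.snapshot("wrist")
m=greenlog(s,st,None);v,e=fit(s,st,m,[.511,.06,-.12]);print("log",m.sum(),v,e,np.argwhere(m).min(0),np.argwhere(m).max(0))
print(st["tcp_rot"],shift(st,[v[0],v[1],.016]))
im=s["image"].copy();cv2.polylines(im,[model(s,st,*v).astype(int)],True,(255,255,255),1)
cv2.imwrite("pics/w5.png",im[:,:,::-1])
E
```

```text
time_s: 17.4
tool_pos: [0.4819, 0.0605, 0.2213]
tcp_rot: [-3.141, -0.001, -0.117]
force: [0.3, -0.2, 0.3]
opening: 0.0853
grasp_force: 0.0
log 7707 [ 0.51090026  0.06086913 -0.11924101] 1.2450162243299563 [ 71 248] [242 296]
[-3.14144864e+00 -9.78145960e-04 -1.17198130e-01] [ 28.6  -3.8 205.3]
```

View pics/w5.png

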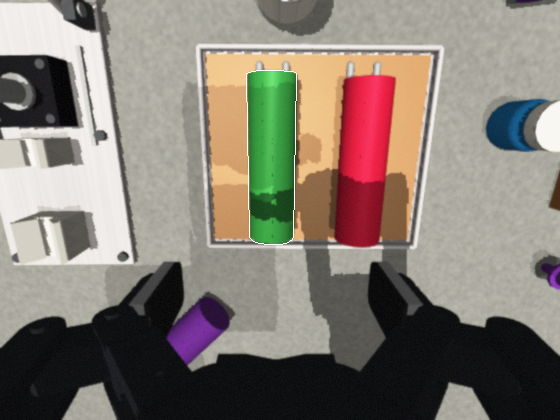

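The fitted outline matches the green log: left and right edges x 248–296, ends y 71 and 242. I check where the open fingertips sit relative to the TCP (tips at about (183,263) and (370,263)), then reach.

```bash
python3 - <<'E'
from m import *
st=monitor.read_state();s=vision.snapshot("wrist");T=R.from_euler('xyz',st["tcp_rot"]).as_matrix()
for z in(0,-.013):
  for y in(.0427,-.0427):print(z,y,[pix(s,st["tool_pos"]+T@[x,y,z],st).round(1).tolist() for x in(.011,-.011)])
E
python3 -m creep '[1,14,-2,0,0,0,0, 1,14,-2,0,0,0,0, 1,0,0,40,0,0,0, 1,0,0,40,0,0,0, 1,0,0,40,0,0,0]' 60 >/dev/null
python3 -m creep '[1,0,0,35,0,0,0, 1,0,0,20,0,0,0, 1,0,0,0,0,0,0, 1,0,0,0,0,0,0, 1,0,0,0,0,0,0]' 60
```

```text
0 0.0427 [[362.2, 243.3], [358.9, 283.5]]
0 -0.0427 [[188.1, 243.3], [191.4, 283.6]]
-0.013 0.0427 [[369.9, 254.0], [366.0, 297.3]]
-0.013 -0.0427 [[180.3, 254.1], [184.3, 297.4]]
time_s: 18.5
tool_pos: [0.5108, 0.0609, 0.0473]
tcp_rot: [-3.142, -0.004, -0.118]
force: [-0.4, -0.2, 0.0]
opening: 0.0853
grasp_force: 0.0
```

```bash
python3 -m creep '[1,0,0,20,0,0,0, 1,0,0,12,0,0,0, 1,0,0,4,0,0,0, 1,0,0,0,0,0,0, 1,0,0,0,0,0,0]' 60
python3 -m creep '[0,0,0,0,0,0,0, 0,0,0,0,0,0,0, 0,0,0,0,0,0,0, 0,0,0,0,0,0,0, 0,0,0,0,0,0,0]' 60
```

```text
time_s: 19.0
tool_pos: [0.5097, 0.0606, 0.0101]
tcp_rot: [-3.142, -0.001, -0.118]
force: [-0.2, -0.4, 0.4]
opening: 0.0855
grasp_force: 0.0
time_s: 19.5
tool_pos: [0.5097, 0.0612, 0.0105]
tcp_rot: [-3.141, -0.001, -0.119]
force: [0.1, 2.0, 5.0]
opening: 0.0487
grasp_force: 61.2
```

The log is gripped at 48.7 mm opening. I lift it and carry it over, keeping 10 mm short of the stop.

```bash
python3 -m creep '[0,0,0,-10,0,0,0, 0,0,0,-35,0,0,0, 0,0,0,-45,0,0,0, 0,0,0,-40,0,0,0, 0,-5,-5,0,0,0,-0.016]' 80
python3 -m creep '[0,-5,-35,0,0,0,0, 0,-5,-40,0,0,0,0, 0,-5,-40,0,0,0,0, 0,-5,-40,0,0,0,0, 0,-5,-40,0,0,0,0]' >/dev/null
python3 -m creep '[0,-5,-35,0,0,0,0, 0,0,-10,0,0,0,0, 0,0,0,0,0,0,0, 0,0,0,0,0,0,0, 0,0,0,0,0,0,0]'
python3 - <<'E'
from m import *
st=monitor.read_state();s=vision.snapshot("wrist");print(st["tcp_rot"].round(4),st["force"],st["opening"])
a=np.array([np.cos(-.102),np.sin(-.102)]);o=np.array([.5007,.3100])
d=st["tool_pos"][:2]-o;print("cutter xy of TCP",d@a*1e3,(d@[-a[1],a[0]])*1e3)
t=o+a*.0114-a*.012; print("shift to start (12mm back incl. log offset)",shift(st,[t[0],t[1],.065]))
m=greenlog(s,st,None);print(m.sum(),np.argwhere(m).min(0),np.argwhere(m).max(0))
cv2.imwrite("pics/w6.png",s["image"][:,:,::-1])
E
```

```text
time_s: 20.0
tool_pos: [0.5092, 0.0655, 0.1448]
tcp_rot: [3.141, -0.013, -0.102]
force: [1.0, 0.9, -3.4]
opening: 0.0482
grasp_force: 84.3
time_s: 21.0
tool_pos: [0.4992, 0.3063, 0.1391]
tcp_rot: [3.14, 0.002, -0.104]
force: [-0.5, -0.7, -3.8]
opening: 0.048
grasp_force: 84.1
[ 3.1402e+00  1.7000e-03 -1.0370e-01] [-0.49756508 -0.66162754 -3.84576577] 0.047971648905449304
cutter xy of TCP -1.1659307246130626 -3.8079361862993664
shift to start (12mm back incl. log offset) [ 0.7 -3.9 74.1]
36951 [ 54 207] [359 345]
```

```bash
python3 -m creep '[0,0,-4,0,0,0,0, 0,0,0,30,0,0,0, 0,0,0,25,0,0,0, 0,0,0,15,0,0,0, 0,0,0,5,0,0,0]'
python3 -m creep '[0,0,0,3,0,0,0, 0,0,0,3,0,0,0, 0,0,0,2,0,0,0, 0,0,0,0,0,0,0]'
```

```text
time_s: 21.55
tool_pos: [0.4992, 0.311, 0.063]
tcp_rot: [3.14, 0.003, -0.103]
force: [-0.3, -0.4, -4.2]
opening: 0.0483
grasp_force: 84.4
time_s: 21.95
tool_pos: [0.5003, 0.3121, 0.0571]
tcp_rot: [-3.141, -0.001, -0.102]
force: [0.3, -0.5, -4.1]
opening: 0.0483
grasp_force: 84.4
```

```bash
python3 -m creep '[0,0,0,0,0,0,0, 0,0,0,0,0,0,0]'
python3 -m creep '[0,0,1,2,0,0,0, 0,0,0,1,0,0,0, 0,0,0,1,0,0,0, 0,0,0,0,0,0,0]'
python3 -m creep '[0,0,0,1,0,0,0, 0,0,0,1,0,0,0, 0,0,0,0,0,0,0]'
```

```text
time_s: 22.15
tool_pos: [0.5003, 0.3121, 0.0571]
tcp_rot: [-3.141, -0.001, -0.102]
force: [-0.5, 0.4, -2.7]
opening: 0.0482
grasp_force: 84.4
time_s: 22.55
tool_pos: [0.4998, 0.3109, 0.0524]
tcp_rot: [3.141, 0.0, -0.102]
force: [-0.6, 0.3, -4.0]
opening: 0.0481
grasp_force: 84.4
time_s: 22.85
tool_pos: [0.5003, 0.3116, 0.0514]
tcp_rot: [-3.14, -0.001, -0.102]
force: [-1.8, 1.8, 1.3]
opening: 0.0482
grasp_force: 85.0
```

```bash
python3 -m creep '[0,2,0,0,0,0,0, 0,2,0,0,0,0,0, 0,2,0,0,0,0,0, 0,0,0,0,0,0,0]'
python3 -m creep '[0,1,0,0,0,0,0, 0,1,0,0,0,0,0, 0,0,0,0,0,0,0]'
```

```text
time_s: 23.25
tool_pos: [0.5006, 0.3116, 0.0512]
tcp_rot: [3.141, 0.01, -0.103]
force: [-12.0, 6.8, 9.8]
opening: 0.048
grasp_force: 85.5
time_s: 23.55
tool_pos: [0.5009, 0.3115, 0.0512]
tcp_rot: [3.141, 0.013, -0.103]
force: [-14.3, 6.9, 11.9]
opening: 0.0482
grasp_force: 85.6
```

```bash
python3 -m creep '[0,-4,0,-4,0,0,0, 0,0,0,0,0,0,0, 0,0,0,0,0,0,0]'
python3 - <<'E'
from m import *
st=monitor.read_state();s=vision.snapshot("wrist");print(st["tool_pos"],st["force"])
im=s["image"];cv2.imwrite("pics/w7.png",cv2.resize(im[20:260,170:390,::-1],None,fx=2.5,fy=2.5,interpolation=2))
E
```

```text
time_s: 23.85
tool_pos: [0.5045, 0.3103, 0.0544]
tcp_rot: [3.141, -0.001, -0.102]
force: [0.5, 1.1, -3.4]
opening: 0.0481
grasp_force: 84.5
[0.50446267 0.31028768 0.05439487] [ 0.48607592  1.05587997 -3.36191947]
```

View pics/w7.png

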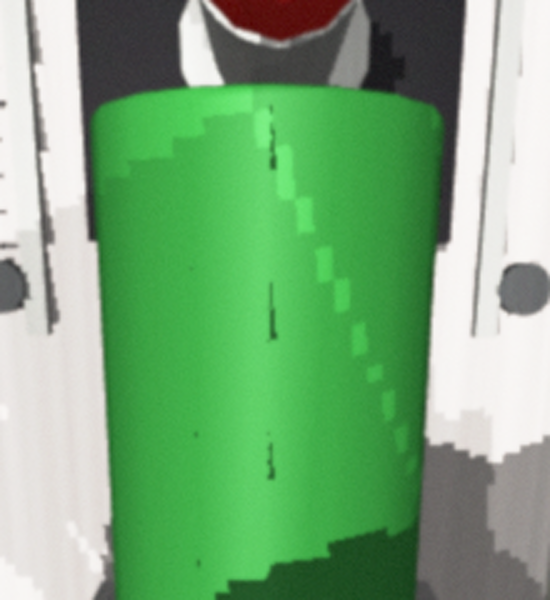

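The wrist crop shows the log centred on the stop, with its end rim at crop (265,86). The cap's near rim is at crop (275,42). I compute the remaining gap.

```bash
python3 - <<'E'
from m import *
st=monitor.read_state();s=vision.snapshot("wrist")
a=np.array([np.cos(-.102),np.sin(-.102)]);o=np.array([.5007,.3100])
for n,c,z in[("log end",(276,54.4),st["tool_pos"][2]+.0459),("cap rim",(282,36.8),.109)]:
    w=ray(s,c,z,st);d=w[:2]-o;print(n,w.round(4),d@a*1e3,d@[-a[1],a[0]]*1e3)
d=st["tool_pos"][:2]-o;print("tcp",d@a*1e3,d@[-a[1],a[0]]*1e3,st["tool_pos"],st["tcp_rot"])
E
```

```text
log end [0.5905 0.3011 0.1002] 90.27934760670048 0.24866324636443823
cap rim [0.5927 0.2993 0.109 ] 92.65074649076391 -1.2569014899326894
tcp 3.780809183202467 0.5997374344506038 [0.50452223 0.31021165 0.05428317] [ 3.14133891e+00 -4.44403530e-04 -1.02482506e-01]
```

```bash
python3 -m creep '[0,1,0,0,0,0,0, 0,1,0,0,0,0,0, 0,0,0,0,0,0,0]'
python3 -m creep '[0,1,0,0,0,0,0, 0,1,0,0,0,0,0, 0,0,0,0,0,0,0]'
python3 -m creep '[0,1,0,0,0,0,0, 0,0,0,0,0,0,0]'
```

```text
time_s: 24.25
tool_pos: [0.5064, 0.3102, 0.0545]
tcp_rot: [-3.142, -0.0, -0.103]
force: [0.3, -1.1, -4.3]
opening: 0.0481
grasp_force: 84.5
time_s: 24.55
tool_pos: [0.5082, 0.3102, 0.0547]
tcp_rot: [-3.141, -0.0, -0.102]
force: [0.3, 0.0, -4.4]
opening: 0.0483
grasp_force: 84.5
time_s: 24.75
tool_pos: [0.5091, 0.3101, 0.0547]
tcp_rot: [-3.141, -0.0, -0.102]
force: [-0.3, 0.8, -4.2]
opening: 0.0478
grasp_force: 84.5
```

```bash
python3 -m creep '[0,1,0,0,0,0,0, 0,0,0,0,0,0,0]'
python3 -m creep '[0,1,0,0,0,0,0, 0,0,0,0,0,0,0]'
python3 -m creep '[0,1,0,0,0,0,0, 0,0,0,0,0,0,0]'
```

```text
time_s: 24.95
tool_pos: [0.5099, 0.31, 0.0547]
tcp_rot: [3.142, 0.0, -0.102]
force: [0.1, -0.7, -3.9]
opening: 0.048
grasp_force: 84.5
time_s: 25.15
tool_pos: [0.5103, 0.3098, 0.0546]
tcp_rot: [3.141, 0.001, -0.102]
force: [-1.4, 0.7, -3.5]
opening: 0.0481
grasp_force: 84.4
time_s: 25.35
tool_pos: [0.5107, 0.3098, 0.0545]
tcp_rot: [3.141, 0.002, -0.102]
force: [-4.6, 1.7, -2.9]
opening: 0.0482
grasp_force: 84.4
```

The log's end touches the stop at TCP x ≈ 0.510, as predicted. I lower it into the saddles with light contact.

```bash
python3 -m creep '[0,-0.5,0,1,0,0,0, 0,0,0,1,0,0,0, 0,0,0,1,0,0,0, 0,0,0,0,0,0,0]'
python3 -m creep '[0,0,0,1,0,0,0, 0,0,0,0.5,0,0,0, 0,0,0,0,0,0,0, 0,0,0,0,0,0,0]'
```

```text
time_s: 25.75
tool_pos: [0.5109, 0.31, 0.0519]
tcp_rot: [-3.142, 0.001, -0.103]
force: [-5.3, 1.2, 0.4]
opening: 0.048
grasp_force: 85.1
time_s: 26.15
tool_pos: [0.511, 0.3102, 0.0515]
tcp_rot: [-3.141, 0.0, -0.103]
force: [-6.8, 1.4, 8.3]
opening: 0.0481
grasp_force: 85.6
```

```bash
python3 -m creep '[0,0,0,-0.7,0,0,0, 0,0,0,0,0,0,0, 0,0,0,0,0,0,0]' 20
python3 -m creep '[0,0,0,0,0,0,0, 0,0,0,0,0,0,0, 0,0,0,0,0,0,0, 0,0,0,0,0,0,0, 0,0,0,0,0,0,0]' 20
```

```text
time_s: 26.45
tool_pos: [0.5109, 0.3102, 0.0516]
tcp_rot: [-3.141, 0.001, -0.103]
force: [-5.9, 1.6, 3.0]
opening: 0.0481
grasp_force: 84.7
time_s: 26.95
tool_pos: [0.511, 0.3102, 0.0516]
tcp_rot: [-3.141, 0.001, -0.103]
force: [-5.2, 1.6, 4.0]
opening: 0.048
grasp_force: 84.7
```

```bash
python3 -m creep '[0.62,0,0,0,0,0,0, 0.62,0,0,0,0,0,0, 0.62,0,0,0,0,0,0]' 20
python3 -m creep '[1,0,0,0,0,0,0, 1,0,0,0,0,0,0, 1,0,0,0,0,0,0, 1,0,0,0,0,0,0]'
python3 - <<'E'
from m import *
st=monitor.read_state();s=vision.snapshot("wrist")
hsv=cv2.cvtColor(s["image"],cv2.COLOR_RGB2HSV).astype(int);m=(hsv[...,0]>50)&(hsv[...,0]<75)&(hsv[...,1]>130)
for y in(60,100,140):
    q=np.argwhere(m[y,200:360])[:,0]+200;print(y,q.min(),q.max())
print(np.argwhere(m[:,278])[0],st["force"],st["tool_pos"])
E
```

```text
time_s: 27.25
tool_pos: [0.513, 0.3099, 0.0512]
tcp_rot: [-3.141, -0.003, -0.102]
force: [-0.0, 0.4, -0.0]
opening: 0.0528
grasp_force: 0.0
time_s: 27.65
tool_pos: [0.5115, 0.3098, 0.0509]
tcp_rot: [-3.142, -0.0, -0.102]
force: [-0.3, -0.7, 0.3]
opening: 0.0854
grasp_force: 0.0
60 219 329
100 206 343
140 209 339
[56] [-0.33135402 -0.73073206  0.34012525] [0.51146534 0.30981417 0.05085591]
```

```bash
python3 -m creep '[1,0,0,-10,0,0,0, 1,0,0,-30,0,0,0, 1,0,0,-45,0,0,0, 1,0,0,-45,0,0,0, 1,0,0,-45,0,0,0]'
python3 -m creep '[1,-20,0,-30,0,0,0, 1,-25,0,0,0,0,0, 1,0,0,0,0,0,0, 1,0,0,0,0,0,0, 1,0,0,0,0,0,0]'
python3 - <<'E'
from m import *
st=monitor.read_state();s=vision.snapshot("wrist");a=np.array([np.cos(-.102),np.sin(-.102)]);o=np.array([.5007,.3100])
hsv=cv2.cvtColor(s["image"],cv2.COLOR_RGB2HSV).astype(int);m=((hsv[...,0]>50)&(hsv[...,0]<75)&(hsv[...,1]>130)).astype(np.uint8)
n,l,S,c=cv2.connectedComponentsWithStats(m)
for i in range(1,n):
    if S[i,4]>1500:
        print(S[i],c[i])
        z=.072 if abs(c[i][0]-278)<60 else .0125
        if z==.072:
            v,e=fit(s,st,l==i,[.512,.309,-.1],z=.072);d=v[:2]-o;print("log",v,e,"cutter",d@a*1e3,d@[-a[1],a[0]]*1e3)
p,h=cap(st,s,(240,0,330,130),0);print("cap",len(p),p.min(0),p.max(0));u=(p.min(0)+p.max(0))/2
w=ray(s,(u[0],u[1]),.105,st);d=w[:2]-o;print("cap cutter",w,d@a*1e3,d@[-a[1],a[0]]*1e3,"opening",st["opening"],st["tool_pos"])
E
```

```text
time_s: 28.2
tool_pos: [0.511, 0.3097, 0.2283]
tcp_rot: [-3.141, -0.0, -0.102]
force: [0.3, 0.5, -0.6]
opening: 0.0855
grasp_force: 0.0
time_s: 28.7
tool_pos: [0.4672, 0.3143, 0.2558]
tcp_rot: [3.142, -0.0, -0.102]
force: [0.1, -0.2, 0.1]
opening: 0.0856
grasp_force: 0.0
[ 249   49   53  181 8389] [274.76850638 136.04291334]
log [ 0.51329016  0.31005004 -0.10480328] 1.126333154913065 cutter 12.51962392923636 1.331753257181529
cap 667 [264  15] [290  46]
cap cutter [0.60872589 0.29826821 0.105     ] 108.65899036980257 -0.671266431911561 opening 0.08555819852184852 [0.46719379 0.31433197 0.25576926]
```

Log middle to stop axis measures 96.1 mm, against 96 mm for touching. The log's axis fits z = 72 mm, so it is bedded. I hand in.

```bash
python3 -c "
from rig import sign_off;print(sign_off())"
```

```text
the job is handed in; nothing more can be done
None
```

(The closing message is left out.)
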